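Turn the pot carousel until the open tin faces the pointer

TASK

The round carousel on the bench carries three containers. Turn it by pushing the pegs on its rim with your fingertips until the open tin (the one without a lid) stands squarely in line with the pointer at the front of the carousel's foot, then leave it standing still there. Do not touch or lift the containers themselves, which must stay upright in their bays, and leave the tools and stones round about where they lie.

Things in the scene. Friction and masses are not known exactly. Their poses are not given: they have to be found in the camera images.
- carousel_foot: fixed round steel foot (190 mm across) of the tool carousel; origin on the turning axis, on the bench top. Its own -x axis points from the turning axis to the pointer; its z axis is up. A tongue 34 mm wide and 8 mm high runs out to the front under the turntable and ends 140 mm from the axis. A machine with a tall motor stands close behind (+x), so keep the hand to the front and sides
- pointer (a point): tip of the fixed upright dark steel pointer cone (20 mm wide at the foot) on the end of the foot's tongue, 129 mm from the turning axis, 45 mm above the bench
- carousel (a joint): angle in rad by which the turntable has been turned since the start (0 at the start, wherever the bays then stand), growing counterclockwise seen from above; it turns both ways, at least a full turn from any start, and stays where it is left: dry friction of about 0.12 N m (about 1.1 N at a peg).
- hub (a point): top of the small steel hub in the middle of the turntable, on the turning axis, 47 mm above the bench. The turntable is a plywood disc 236 mm across, its top 32 mm above the bench. On it, 120 degrees apart and 60 mm from the axis, are three round bays (wooden rings 76 mm inside, 82 mm outside, 8 mm high), each with one container standing loose in it
- peg_a (a point): centre of the top of an upright wooden peg on the turntable's rim, midway between two bays (60 degrees clockwise, seen from above, from the smaller pot's bay); peg 14 mm thick, 50 mm tall, its top 82 mm above the bench, 108 mm from the turning axis; it turns with the turntable
- peg_b (a point): centre of the top of an upright wooden peg on the turntable's rim, midway between two bays (60 degrees counterclockwise, seen from above, from the smaller pot's bay); peg 14 mm thick, 50 mm tall, its top 82 mm above the bench, 108 mm from the turning axis; it turns with the turntable
- peg_c (a point): centre of the top of an upright wooden peg on the turntable's rim, midway between two bays (straight across from the smaller pot's bay); peg 14 mm thick, 50 mm tall, its top 82 mm above the bench, 108 mm from the turning axis; it turns with the turntable
- wax_tin: the open round metal tin without a lid, 71 mm across, 78 mm tall; origin at the centre of its underside, z up; stands upright and loose in a bay of the turntable, underside 32 mm above the bench
- grit_pot: the larger lidded pot, 59 mm across, 82 mm tall; origin at the centre of its underside, z up; stands upright and loose in a bay of the turntable, underside 32 mm above the bench
- oxide_pot: the smaller lidded pot, 53 mm across, 65 mm tall; origin at the centre of its underside, z up; stands upright and loose in a bay of the turntable, underside 32 mm above the bench
- screwdriver_red: screwdriver with red handle, 190x27x28 mm; lies loose on the bench beside the carousel; to be left alone; origin at the centre of its underside
- spanner_17: small open-ended spanner, 167x26x6 mm; lies loose on the bench beside the carousel; to be left alone; origin at the centre of its underside
- slab_agate_a: sawn orange agate slab, 65x86x6 mm; lies loose on the bench beside the carousel; to be left alone; origin at the centre of its underside
- stone_5: dark brown rough stone, 44x66x23 mm; lies loose on the bench beside the carousel; to be left alone; origin at the centre of its underside
- stone_6: pale rough stone, 37x50x33 mm; lies loose on the bench beside the carousel; to be left alone; origin at the centre of its underside
There are look-alikes about, which are no part of the job. Leave any brown look-alike of the oxide_pot alone.

How it is judged:
At the end, for the whole second after the job is handed in: The centre of the open tin is within 10 mm sideways of the line from the turning axis to the pointer and on the pointer's side, the turntable is still, and all three containers stand upright in their bays (y of wax_tin in the frame of carousel_foot between -0.01 and 0.01 m and x of wax_tin in the frame of carousel_foot below -0.045 m and velocity of joint carousel between -0.05 and 0.05 rad/s and linear speed of wax_tin below 0.02 m/s and angle between each of wax_tin, grit_pot, oxide_pot's own z axis and vertical below 0.15 rad and height (world z) of wax_tin between 0.027 and 0.04 m and height (world z) of grit_pot between 0.027 and 0.04 m and height (world z) of oxide_pot between 0.027 and 0.04 m); the robot touches nothing.
It fails at once if the robot touches one of the three containers (contact force between any of the fingers, the arm and wax_tin above 0.5 N or contact force between any of the fingers, the arm and grit_pot above 0.5 N or contact force between any of the fingers, the arm and oxide_pot above 0.5 N).
It fails at once if one of the three containers is lifted or tipped (height (world z) of any of wax_tin, grit_pot, oxide_pot above 0.045 m or angle between any of wax_tin, grit_pot, oxide_pot's own z axis and vertical above 0.3 rad).
It fails at once if a tool or stone on the bench is shifted by more than 20 mm (distance of any of screwdriver_red, spanner_17, slab_agate_a, stone_5, stone_6 from where it was at the start of the episode above 0.02 m).
It also fails if it takes over 51 s, if anything falls off the work surface, if the arm or the gripper's body presses on something with over 40 N, if the wrist force passes 120 N, or if a joint passes its speed limit or range.

ROBOT

A 6-joint arm with a two-finger parallel gripper is mounted at the origin on a cart in front of the work surface, level with it; the furniture and walls round the work are solid. World frame = base frame: x ahead of the robot, y to its left, z up, the work surface at z = 0. Lengths are in m, angles in rad, forces in N, time in s.
With the tool pointing down it reaches from about 0.325 to 0.9 m from the base axis. Payload 3.5 kg.
Tool frame: the origin (TCP) lies on the front face of the gripper's body, between the roots of the fingers; the fingertips stand 73 mm ahead of it and the grasp point (between the pads) lies 54 mm ahead of it; z points along the fingers, y is the line along which they close (so a half turn about z gives the same grasp; the last joint's range is limited). The gripper opens to 85 mm and grips with 20 to 120 N. Pads are 22 mm wide; open, the fingers measure 114 mm over their backs; the gripper's body (76 mm by 85 mm) begins 54 mm behind the grasp point. The pads swing forward as they close: fully open they stand 13 mm farther back than shut.
Start: joints at [-1.302, 0.276, -0.026, 1.268, 0, 1.467], TCP at [0.227, -0.582, 0.304] pointing down, gripper open.
Joint ranges: [-3.12, 3.12], [-0.85, 1.88], [-1.08, 1.24], [-1.95, 2.15], [-1.57, 1.53], [-3.14, 3.14]. Speed limits (rad/s): [2.57, 2.57, 3.14, 3.14, 3.14, 3.14].

INTERFACE

Orientations are given as a 3x3 rotation matrix whose columns are the frame's x, y, z axes.
In Python, from station import sense, get_image, finish_job gives the robot as it stands.
- The arm moves only by the tool drive_tool, never from a script. Its argument "motion" is a list of rows, each a list of 7 numbers: the shift along the tool's x, y, z as a fraction of full scale, then the turn, a rotation vector about the tool's x, y, z as a fraction of full scale, then the opening, from 0 (shut) to 1 (fully open). A call has exactly 8 rows; each row is the pose to reach, as a shift and turn from the pose commanded when the call began, along the tool's axes at that moment, turning the shorter way round; what a row does not reach only later rows make up. Full scale, the value 1, is 500 mm for a shift and pi rad for a turn. A row lasts 1/8 s, in which the tool goes at most 62.5 mm and 10.7 degrees, less where a joint would pass 70% of its speed; a pose out of reach is approached as far as the arm can. A call with a number of a shift or a turn outside -1 to 1 is refused whole. A call with a gripper value outside its range is refused whole. The fingers move at their own pace and stop on an object; the grip force is fixed at half the most. Time passes only in rows, so rows that repeat a pose let the fingers close, or fill a call up. It gives the time, the measured TCP pose, the force, the opening and the grip force at its end, in the units of the state.
- sense(): the state, without advancing time (a new reading comes with each control period).
- get_image(name): name is "side" or "top"; returns a dict with "color" (384x512x3 uint8, red, green, blue), "z_map" (384x512 float32, m along the optical axis (not along the pixel's ray), 0 where there is no reading), "camera_matrix" (3x3 intrinsics, pixels), "distortion" ([k1, k2, p1, p2, k3] as OpenCV has them; the pictures are not rectified), "R" (3x3) and "t" (3): a world point X has camera coordinates R X + t. Camera axes: x right, y down, z forward; pixel columns grow to the right and rows downward; lengths in m; the calibration is good to about 2 mm. A picture is of the moment at which its call begins.
- finish_job(): hands the job in; it is judged then, once.
The state is a dict: "time": time; "joints": joint angles; "qd": joint speeds; "joint_efforts": joint torques, N m; "eef_pos": TCP position; "orientation": TCP orientation; "ft_force": force on the tool from outside, world axes, zero at the start; "moment": the same for the moment, N m; "opening": finger opening in m; "grasp_force": force on a finger pad.
Only numpy, scipy, OpenCV 4.12 (cv2) and the standard library are available. Lean on these libraries where they do the work, as an engineer would, in place of code of your own. Each camera call takes 0.05 s, during which the arm holds its last target. There are 200 camera calls.

## Working session

There is one attempt and no reset: what is moved stays moved. The work goes in short steps, Python scripts to look and compute and a tool call to move; the robot and the scene stay as the last step left them, time stands still between calls to the robot, and variables do not carry over. Pictures are saved under pics/ and viewed, at most 10 in all, crops included, and the job is handed in when it is done.

Besides the shell and the picture viewer there is one more tool, called after ">>>" as a command line: name --pt "numbers of a row" for each row, then --argument value for the rest. drive_tool: Moves the arm, as the interface text tells. Shift numbers are shares of 500 mm and turn numbers shares of pi rad, none past 1 either way. Its arguments: {"type":"object","properties":{"motion":{"type":"array","items":{"type":"array","items":{"type":"number"}}}},"required":["motion"]}

```bash
mkdir -p pics; python3 - <<'E'
from station import *
import cv2,numpy as np,pickle
d={n:get_image(n) for n in("top","side")}
pickle.dump(d,open("im0.pkl","wb"))
for n in d:
    cv2.imwrite(f"pics/{n}0.png",cv2.resize(d[n]["color"][:,:,::-1],None,fx=1.5,fy=1.5)); print(n,d[n]["camera_matrix"],d[n]["R"],d[n]["t"],d[n]["distortion"])
s=sense();print(s["eef_pos"],s["orientation"],s["time"])
E
```

```text
top [[359.96152601   0.         256.67023807]
 [  0.         359.96152601 189.39412849]
 [  0.           0.           1.        ]] [[-0.01520583 -0.99977122 -0.01504315]
 [-0.98494098  0.01756823 -0.171996  ]
 [ 0.17222094  0.01220127 -0.98498278]] [0.01555605 0.53993548 1.12521364] [-0.08761348  0.          0.          0.          0.        ]
side [[357.66986504   0.         259.57939609]
 [  0.         357.66986504 192.50023156]
 [  0.           0.           1.        ]] [[-0.95125737 -0.30808851 -0.01381638]
 [-0.15654553  0.52098106 -0.83909012]
 [ 0.2657121  -0.79602777 -0.54381695]] [0.49724996 0.15706225 1.11698999] [-0.07315334  0.          0.          0.          0.        ]
[ 0.22690466 -0.58175688  0.30286321] [[ 9.31682683e-01  3.63272727e-01 -5.51973349e-04]
 [ 3.63273095e-01 -9.31680665e-01  1.94885972e-03]
 [ 1.93704689e-04 -2.01623592e-03 -9.99997949e-01]] 0.1
```

View pics/top0.png

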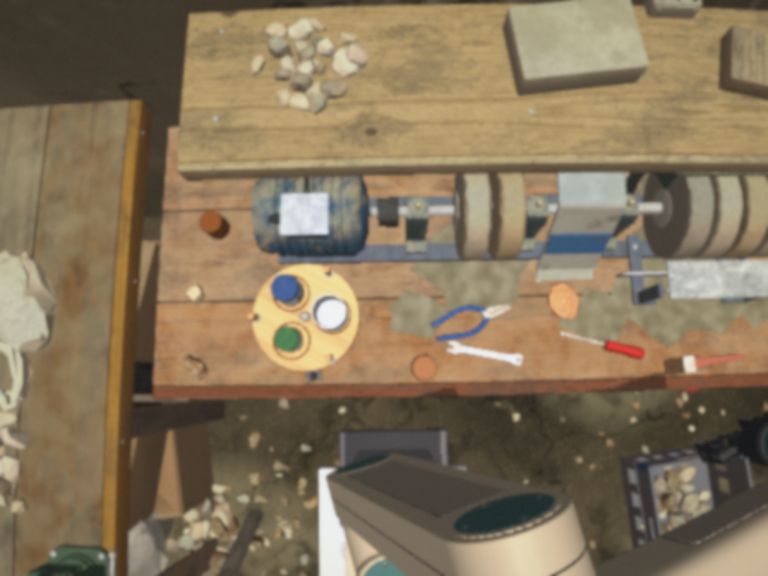

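View pics/side0.png

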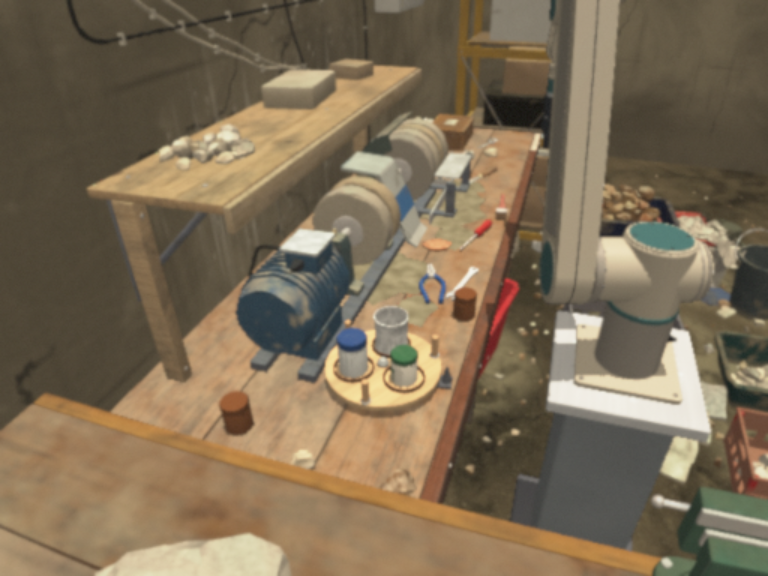

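Top view (1.5x): the carousel is at (305,317). On it are the open grey tin (331,313), the blue-lidded larger pot (287,290) and the green-lidded smaller pot (288,338). The pegs are near (253,317), (328,273) and (333,358), and the pointer is at (314,376). Possible mix-ups: the tin against the blue or green pot. The brown pots at (212,223) and (424,368) are look-alikes to leave alone. I choose the grey, lidless one and will check it in a crop.

```bash
cat > h.py <<'E'
import cv2,numpy as np
def ray(im,p):
    K,D=im["camera_matrix"],np.array(im["distortion"])
    u=cv2.undistortPoints(np.array([[p]],float),K,D)[0,0]
    R,t=np.array(im["R"]),np.array(im["t"])
    return -R.T@t, R.T@np.array([u[0],u[1],1.])
def onz(im,p,z):
    o,d=ray(im,p); return o+d*(z-o[2])/d[2]
def proj(im,X):
    return cv2.projectPoints(np.array([X],float),cv2.Rodrigues(np.array(im["R"]))[0],np.array(im["t"]),im["camera_matrix"],np.array(im["distortion"]))[0][0,0]
def tri(a,p,b,q):
    o1,d1=ray(a,p);o2,d2=ray(b,q)
    s=np.linalg.lstsq(np.c_[d1,-d2],o2-o1,rcond=None)[0]
    A,B=o1+s[0]*d1,o2+s[1]*d2
    return (A+B)/2,np.linalg.norm(A-B)
E
python3 - <<'E'
import pickle,cv2,numpy as np
from h import *
d=pickle.load(open("im0.pkl","rb"))
t=d["top"]["color"][165:265,155:255,::-1]; s=d["side"]["color"][205:285,205:305,::-1]
a=cv2.resize(t,(600,600),interpolation=cv2.INTER_CUBIC)
cv2.imwrite("pics/c_top.png",a)
cv2.imwrite("pics/c_side.png",cv2.resize(s,(700,560),interpolation=cv2.INTER_CUBIC))
# plywood disc mask
hsv=cv2.cvtColor(d["top"]["color"],cv2.COLOR_RGB2HSV)
print(hsv[228,203],hsv[195,180],hsv[211,190])
E
```

```text
[ 20 104 235] [ 15  93 212] [ 22 102 240]
```

View pics/c_top.png

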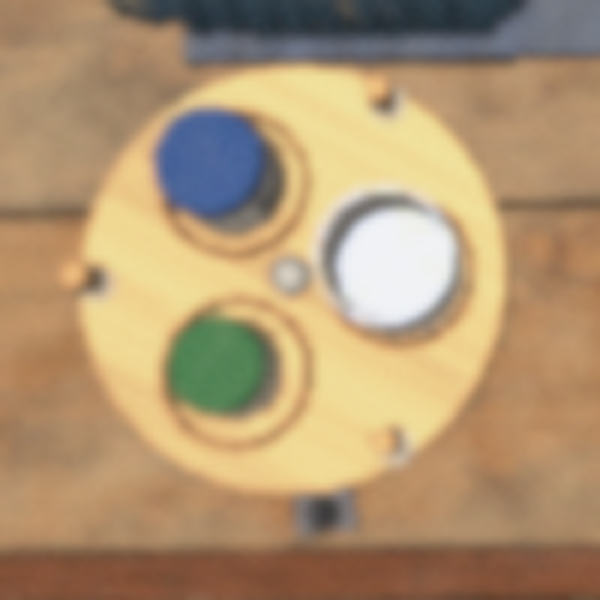

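View pics/c_side.png

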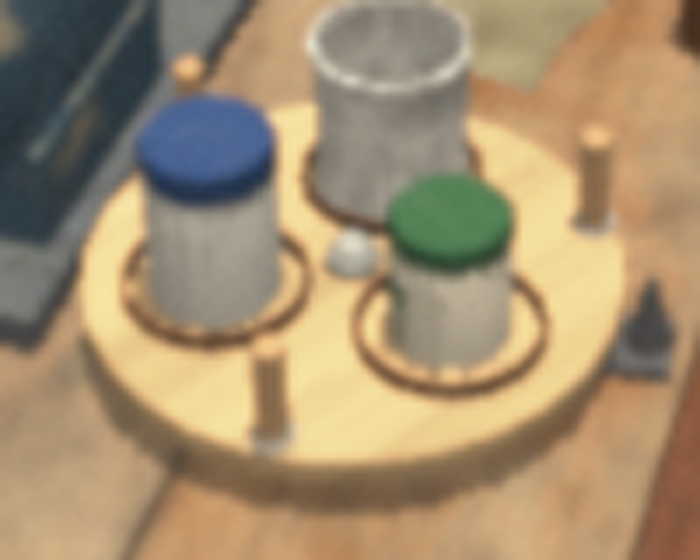

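The crops confirm that the grey container is open: its interior shows at side crop (388,45) and top crop (391,262). The blue- and green-lidded pots are the others. The hub is at top crop (290,275), the pegs at (75,277), (378,88) and (385,440), and the pointer at (322,512).

```bash
python3 - <<'E'
import pickle
from h import *
d=pickle.load(open("im0.pkl","rb"));T,S=d["top"],d["side"]
tp=lambda x,y:(155+(x+.5)/6-.5,165+(y+.5)/6-.5)
sp=lambda x,y:(205+(x+.5)/7-.5,205+(y+.5)/7-.5)
P={"hub":((290,272),(354,232),.047),"pegL":((73,275),(268,350),.082),"pegBack":((377,88),(187,68),.082),"pegFront":((382,438),(597,135),.082),"tip":((322,510),(655,280),.045),"tin":((391,262),(388,45),.110),"green":((217,365),(449,218),.097),"blue":((212,160),(206,145),.114)}
X={}
for k,(a,b,z) in P.items():
    x,g=tri(T,tp(*a),S,sp(*b)); X[k]=onz(T,tp(*a),z); print(k,x.round(4),"gap",round(g,4),"topz",X[k].round(4),"sidez",onz(S,sp(*b),z).round(4))
# disc fit
h=cv2.cvtColor(T["color"],cv2.COLOR_RGB2HSV)
m=cv2.inRange(h,(15,70,205),(30,150,255)); m[:165]=0;m[265:]=0;m[:,:155]=0;m[:,255:]=0
m=cv2.morphologyEx(m,cv2.MORPH_OPEN,np.ones((3,3)))
c=max(cv2.findContours(m,0,2)[0],key=cv2.contourArea);c=cv2.convexHull(c)
W=np.array([onz(T,p[0],.032)[:2] for p in c.astype(float)],dtype=np.float32)
print("disc",cv2.fitEllipse(W),cv2.minEnclosingCircle(W))
for k in X: v=(X[k]-X["hub"])[:2];print(k,np.hypot(*v).round(4),np.degrees(np.arctan2(v[1],v[0])).round(1))
for k in X: print(k,"reach",np.hypot(*X[k][:2]))
E
```

```text
hub [0.4763 0.1816 0.0491] gap 0.0017 topz [0.4757 0.1817 0.047 ] sidez [0.478  0.1792 0.047 ]
pegL [0.4733 0.292  0.0794] gap 0.0026 topz [0.4717 0.291  0.082 ] sidez [0.4736 0.2947 0.082 ]
pegBack [0.5708 0.1312 0.0804] gap 0.003 topz [0.569  0.1306 0.082 ] sidez [0.5715 0.1331 0.082 ]
pegFront [0.3846 0.1275 0.0824] gap 0.0001 topz [0.3846 0.1275 0.082 ] sidez [0.3848 0.1271 0.082 ]
tip [0.3486 0.1647 0.0406] gap 0.0003 topz [0.3484 0.164  0.045 ] sidez [0.3478 0.1696 0.045 ]
tin [0.4768 0.1211 0.1055] gap 0.0074 topz [0.4726 0.1197 0.11  ] sidez [0.4786 0.1271 0.11  ]
green [0.424  0.2118 0.0937] gap 0.003 topz [0.4223 0.2109 0.097 ] sidez [0.4244 0.2157 0.097 ]
blue [0.5284 0.2131 0.1082] gap 0.0023 topz [0.5263 0.2116 0.114 ] sidez [0.5266 0.22   0.114 ]
disc ((0.47533097863197327, 0.18513062596321106), (0.2344195693731308, 0.23985250294208527), 6.957842826843262) ((0.47694605588912964, 0.18828877806663513), 0.12221603840589523)
hub 0.0 0.0
pegL 0.1093 92.1
pegBack 0.1063 -28.7
pegFront 0.1061 -149.3
tip 0.1285 -172.1
tin 0.0621 -92.9
green 0.0609 151.4
blue 0.0587 30.6
hub reach 0.5092770805060531
pegL reach 0.5542276586801318
pegBack reach 0.5837655647313031
pegFront reach 0.4051718310007221
tip reach 0.385097668880289
tin reach 0.4874779526849659
green reach 0.4720256687696353
blue reach 0.5672139752257558
```

Everything agrees: the heights, 108 mm peg radius, 129 mm pointer and 60 mm bays. The axis is at about (0.476,0.183), the pointer at -172° and the tin at about -90°, so the turntable must go about 82° clockwise. I'll straddle the front peg, at -149.5°, with partly open fingers and carry it round the front to about 128.5°.

```bash
cat > plan.py <<'E'
import numpy as np,sys
from scipy.spatial.transform import Rotation as Ro
from station import sense
def tool(a):
    a=np.radians(a); y=np.array([np.cos(a),np.sin(a),0]);z=np.array([0,0,-1.]);return np.c_[np.cross(y,z),y,z]
def rows(targets):
    s=sense();R=np.array(s["orientation"]);p=np.array(s["eef_pos"])
    print("t",s["time"],"p",p.round(4),"q",np.round(s["joints"],2),"F",np.round(s["ft_force"],1),"open",s["opening"],"yaw",np.degrees(np.arctan2(R[1,1],R[0,1])).round(1))
    for q,a in targets:
        print(np.round(R.T@(np.array(q)-p)/.5,3),np.round(Ro.from_matrix(R.T@tool(a)).as_rotvec()/np.pi,3))
C=np.array([.476,.1825])
def peg(th,z,r=.108,lead=0):
    a=np.radians(th);return [C[0]+r*np.cos(a)+lead*np.sin(a),C[1]+r*np.sin(a)-lead*np.cos(a),z]
E
python3 -c "
from plan import *
rows([((.33,-.22,.30),15)])"
```

```text
t 0.1 p [ 0.2269 -0.5818  0.3029] q [-1.3   0.28 -0.03  1.27 -0.    1.47] F [-0.4  0.6  0.5] open 0.0855929780255402 yaw -68.7
[ 0.455 -0.599  0.007] [-0.    -0.001 -0.465]
```

>>> drive_tool --pt "0.057 -0.075 0 0 0 -0.058 0.4" --pt "0.114 -0.15 0 0 0 -0.116 0.4" --pt "0.171 -0.225 0 0 0 -0.174 0.4" --pt "0.228 -0.3 0 0 0 -0.232 0.4" --pt "0.285 -0.375 0 0 0 -0.29 0.4" --pt "0.342 -0.45 0 0 0 -0.348 0.4" --pt "0.4 -0.525 0 0 0 -0.406 0.4" --pt "0.455 -0.6 0 0 0 -0.465 0.4"

```text
time: 1.1
eef_pos: [0.33, -0.2185, 0.3036]
orientation: [[-0.264, 0.964, -0.0], [0.964, 0.264, 0.0], [0.0, -0.0, -1.0]]
ft_force: [0.7, -0.4, 0.4]
opening: 0.0341
grasp_force: 0.0
```

```bash
python3 -c "
from plan import *
rows([(peg(-149.5,.28),120.5)])"
```

```text
t 1.1 p [ 0.33   -0.2185  0.3036] q [-0.75 -0.14 -0.48  1.23  0.    0.55] F [ 0.7 -0.4  0.4] open 0.03412901485420132 yaw 15.3
[0.64  0.285 0.047] [ 0.    -0.    -0.584]
```

>>> drive_tool --pt "0.08 0.036 0.006 0 0 -0.058 0.38" --pt "0.16 0.072 0.012 0 0 -0.116 0.38" --pt "0.24 0.108 0.018 0 0 -0.174 0.38" --pt "0.32 0.144 0.024 0 0 -0.232 0.38" --pt "0.4 0.18 0.03 0 0 -0.29 0.38" --pt "0.48 0.216 0.036 0 0 -0.348 0.38" --pt "0.56 0.25 0.042 0 0 -0.406 0.38" --pt "0.64 0.285 0.047 0 0 -0.464 0.38"

```text
time: 2.1
eef_pos: [0.3844, 0.1273, 0.28]
orientation: [[-0.988, -0.154, -0.0], [-0.154, 0.988, -0.0], [0.0, -0.0, -1.0]]
ft_force: [0.6, 0.5, 0.9]
opening: 0.0324
grasp_force: 0.0
```

```bash
python3 -c "
from plan import *
rows([(peg(-149.5,.175),120.5)])"
```

```text
t 2.1 p [0.3844 0.1273 0.28  ] q [ 0.16 -0.11 -0.5   1.18 -0.    0.  ] F [0.6 0.5 0.9] open 0.032360872761568925 yaw 98.9
[0.003 0.001 0.21 ] [-0.   -0.   -0.12]
```

Next: finish the turn, drop to just above the peg (tips at about 102 mm) and look.

>>> drive_tool --pt "0 0 0.02 0 0 -0.04 0.38" --pt "0 0 0.05 0 0 -0.08 0.38" --pt "0.001 0 0.08 0 0 -0.12 0.38" --pt "0.001 0 0.12 0 0 -0.12 0.38" --pt "0.001 0 0.16 0 0 -0.12 0.38" --pt "0.001 0 0.19 0 0 -0.12 0.38" --pt "0.001 0 0.21 0 0 -0.12 0.38" --pt "0.001 0 0.21 0 0 -0.12 0.38"

```text
time: 3.1
eef_pos: [0.3838, 0.1257, 0.1748]
orientation: [[-0.865, -0.502, -0.002], [-0.502, 0.865, -0.0], [0.001, 0.001, -1.0]]
ft_force: [-0.4, 0.3, 0.1]
opening: 0.0326
grasp_force: 0.0
```

```bash
python3 - <<'E'
from station import *
import cv2
from h import *
im=get_image("side");c=im["color"].copy()
cv2.imwrite("pics/s1.png",cv2.resize(c[165:285,225:345,::-1],(600,600),interpolation=cv2.INTER_CUBIC))
from plan import *
rows([(peg(-149.5,.128),120.5)])
E
```

```text
t 3.15 p [0.3843 0.1257 0.1754] q [ 0.16 -0.   -0.65  0.93 -0.   -0.37] F [ 0.1 -0.8  0.5] open 0.03218359186319739 yaw 120.1
[0.    0.005 0.095] [ 0.    -0.    -0.002]
```

View pics/s1.png

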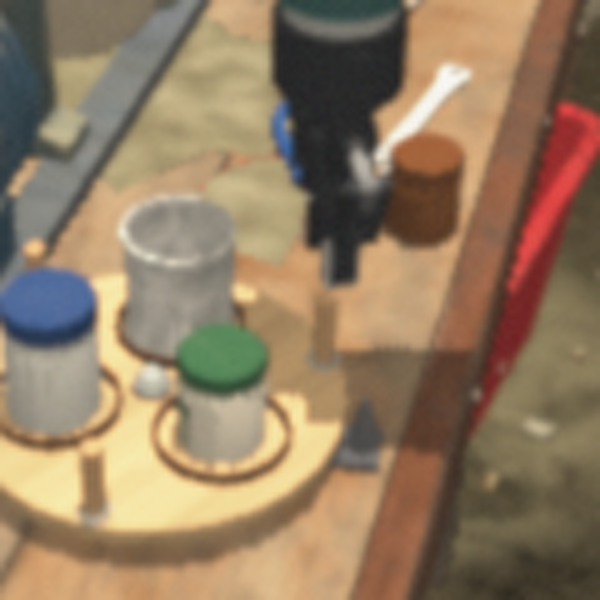

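The fingers (340,265 in the crop) hang over the front peg (325,300), clear of the containers. I'll go down slowly and watch the force.

>>> drive_tool --pt "0 0.003 0.01 0 0 0 0.38" --pt "0 0.003 0.025 0 0 0 0.38" --pt "0 0.003 0.04 0 0 0 0.38" --pt "0 0.003 0.055 0 0 0 0.38" --pt "0 0.003 0.07 0 0 0 0.38" --pt "0 0.003 0.08 0 0 0 0.38" --pt "0 0.003 0.09 0 0 0 0.38" --pt "0 0.003 0.09 0 0 0 0.38"

```text
time: 4.15
eef_pos: [0.3833, 0.127, 0.13]
orientation: [[-0.865, -0.502, -0.001], [-0.502, 0.865, -0.0], [0.001, 0.0, -1.0]]
ft_force: [0.9, -0.9, -0.3]
opening: 0.0328
grasp_force: 0.0
```

```bash
python3 -c "
from plan import *
rows([(peg(t,.13),t+270) for t in np.linspace(-149.5,-190,9)[1:]])"
```

```text
t 4.15 p [0.3833 0.127  0.13  ] q [ 0.16  0.06 -0.7   0.81 -0.   -0.37] F [ 0.9 -0.9 -0.3] open 0.03281455713670175 yaw 120.1
[-0.001  0.021  0.   ] [ 0.    -0.     0.026]
[-0.003  0.04   0.   ] [ 0.    -0.     0.054]
[-0.007  0.058  0.   ] [ 0.    -0.     0.082]
[-0.013  0.076  0.   ] [ 0.   -0.    0.11]
[-0.02   0.094  0.   ] [ 0.    -0.     0.139]
[-0.029  0.111  0.   ] [ 0.    -0.     0.167]
[-0.039  0.127  0.   ] [ 0.    -0.     0.195]
[-0.051  0.142  0.   ] [ 0.    -0.     0.223]
```

>>> drive_tool --pt "-0.001 0.015 0 0 0 0.02 0.38" --pt "-0.003 0.036 0 0 0 0.048 0.38" --pt "-0.007 0.056 0 0 0 0.079 0.38" --pt "-0.013 0.076 0 0 0 0.11 0.38" --pt "-0.02 0.094 0 0 0 0.139 0.38" --pt "-0.029 0.111 0 0 0 0.167 0.38" --pt "-0.039 0.127 0 0 0 0.195 0.38" --pt "-0.051 0.142 0 0 0 0.223 0.38"

```text
time: 5.15
eef_pos: [0.3697, 0.2012, 0.1305]
orientation: [[-0.984, 0.177, -0.001], [0.177, 0.984, -0.001], [0.0, -0.001, -1.0]]
ft_force: [-1.0, -1.2, 0.4]
opening: 0.0324
grasp_force: 0.7
```

```bash
python3 -c "
from plan import *
rows([(peg(t,.13),t+270) for t in np.linspace(-190,-230,9)[1:]])"
```

```text
t 5.15 p [0.3697 0.2012 0.1305] q [ 0.35  0.09 -0.66  0.82 -0.    0.52] F [-1.  -1.2  0.4] open 0.03236605531960859 yaw 79.8
[-0.001  0.019  0.001] [-0.    -0.     0.027]
[-0.003  0.038  0.001] [-0.    -0.     0.055]
[-0.007  0.056  0.001] [-0.    -0.     0.082]
[-0.013  0.074  0.001] [-0.   -0.    0.11]
[-0.02   0.091  0.001] [-0.    -0.     0.138]
[-0.029  0.108  0.001] [-0.    -0.     0.166]
[-0.039  0.124  0.001] [-0.     0.     0.193]
[-0.05   0.139  0.001] [-0.     0.     0.221]
```

>>> drive_tool --pt "-0.001 0.019 0 0 0 0.027 0.38" --pt "-0.003 0.038 0 0 0 0.055 0.38" --pt "-0.007 0.056 0 0 0 0.082 0.38" --pt "-0.013 0.074 0 0 0 0.11 0.38" --pt "-0.02 0.091 0 0 0 0.138 0.38" --pt "-0.029 0.108 0 0 0 0.166 0.38" --pt "-0.037 0.12 0 0 0 0.187 0.38" --pt "-0.042 0.128 0 0 0 0.2 0.38"

```text
time: 6.15
eef_pos: [0.4015, 0.2607, 0.1303]
orientation: [[-0.693, 0.72, -0.001], [0.72, 0.693, -0.001], [0.0, -0.001, -1.0]]
ft_force: [-0.8, -0.5, 0.7]
opening: 0.0328
grasp_force: 0.6
```

```bash
python3 - <<'E'
from station import *
import cv2
from h import *
import pickle
from plan import *
T,S=get_image("top"),get_image("side");pickle.dump((T,S),open("im1.pkl","wb"))
cv2.imwrite("pics/t2.png",np.hstack([cv2.resize(i[:,:,::-1],(400,400),interpolation=cv2.INTER_CUBIC) for i in(T["color"][165:265,155:255],S["color"][195:295,205:305])]))
rows([(peg(t,.13),t+270) for t in (-230,-235,-240)])
E
```

```text
t 6.25 p [0.4022 0.261  0.1306] q [ 0.44  0.19 -0.55  0.84  0.    1.24] F [-0.5  0.4  0.1] open 0.032155834597355513 yaw 44.0
[0.    0.012 0.001] [0.    0.    0.022]
[-0.002  0.031  0.001] [0.   0.   0.05]
[-0.006  0.049  0.001] [0.    0.    0.078]
```

View pics/t2.png

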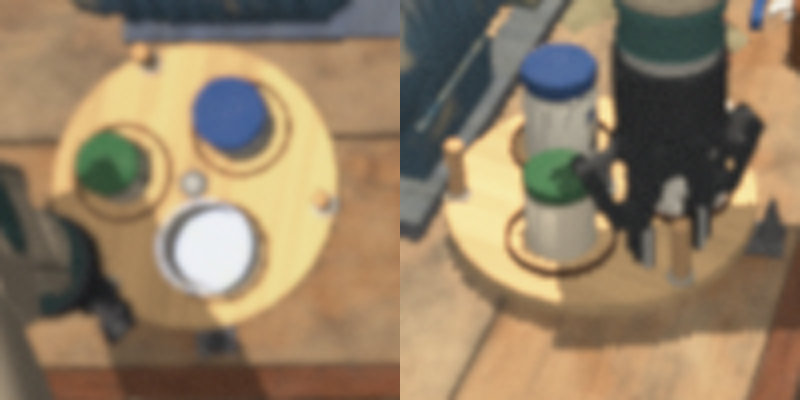

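Now the tin (206,246) is nearly at the pointer (217,345). The visible pegs are at (143,50) and (321,200) in the top half.

```bash
python3 - <<'E'
import pickle
from h import *
T,S=pickle.load(open("im1.pkl","rb"))
tp=lambda x,y:(155+(x+.5)/4-.5,165+(y+.5)/4-.5)
C=onz(T,tp(193,182),.047)
print("hub",C)
for k,p,z in (("pegBL",(143,50),.082),("pegR",(321,199),.082),("tin",(206,246),.11),("tip",(216,340),.045)):
    X=onz(T,tp(*p),z);v=(X-[.476,.1825,0])[:2];print(k,X.round(4),np.hypot(*v).round(4),np.degrees(np.arctan2(v[1],v[0])).round(1))
E
```

```text
hub [0.47507237 0.18186049 0.047     ]
pegBL [0.5776 0.2174 0.082 ] 0.1074 19.0
pegR [0.456  0.0755 0.082 ] 0.1089 -100.6
tin [0.4185 0.1612 0.11  ] 0.0613 -159.6
tip [0.3483 0.1628 0.045 ] 0.1292 -171.2
```

The tin is at about -160.5° and the pointer at -171.7°, so about 11° remain. I'll push the fingers slowly to -237°, then back off about 5 mm so they stand clear of the peg.

>>> drive_tool --pt "0 0.007 0 0 0 0.011 0.38" --pt "0 0.014 0 0 0 0.022 0.38" --pt "-0.001 0.021 0 0 0 0.034 0.38" --pt "-0.002 0.028 0 0 0 0.045 0.38" --pt "-0.003 0.034 0 0 0 0.055 0.38" --pt "-0.003 0.038 0 0 0 0.061 0.38" --pt "-0.003 0.038 0 0 0 0.061 0.38" --pt "-0.003 0.028 0 0 0 0.061 0.38"

```text
time: 7.25
eef_pos: [0.4134, 0.2695, 0.1306]
orientation: [[-0.545, 0.839, 0.001], [0.839, 0.545, 0.001], [-0.0, 0.001, -1.0]]
ft_force: [0.1, 0.0, -0.7]
opening: 0.0324
grasp_force: 0.0
```

```bash
python3 - <<'E'
from station import *
import cv2
from h import *
import pickle
from plan import *
T,S=get_image("top"),get_image("side")
cv2.imwrite("pics/t3.png",np.hstack([cv2.resize(i[:,:,::-1],(400,400),interpolation=cv2.INTER_CUBIC) for i in(T["color"][165:265,155:255],S["color"][195:295,205:305])]))
pickle.dump((T,S),open("im2.pkl","wb"))
rows([])
E
```

```text
t 7.35 p [0.4124 0.2689 0.1303] q [ 0.45  0.21 -0.52  0.84 -0.    1.44] F [0.4 0.2 0.3] open 0.032404174970889335 yaw 33.0
```

View pics/t3.png

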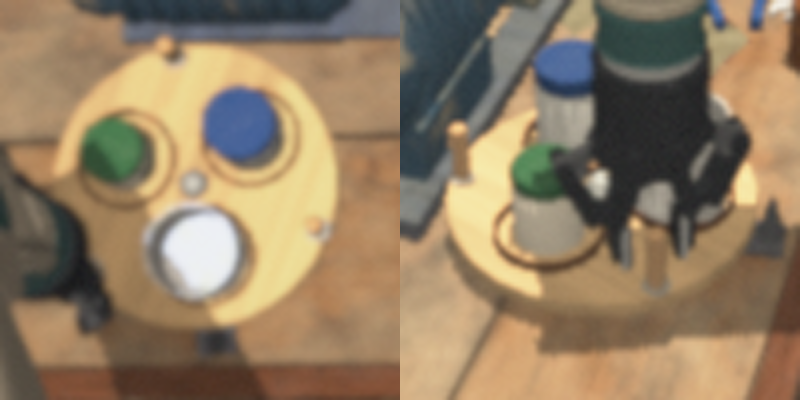

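The tin is now at (194,251) in the top half, with pegs at (166,44) and (314,225).

```bash
python3 - <<'E'
import pickle
from h import *
T,S=pickle.load(open("im2.pkl","rb"))
tp=lambda x,y:(155+(x+.5)/4-.5,165+(y+.5)/4-.5)
for k,p,z in (("pegB",(165,44),.082),("pegR",(314,225),.082),("tin",(195,251),.11),("tip",(216,340),.045)):
    X=onz(T,tp(*p),z);v=(X-[.476,.1825,0])[:2];print(k,X.round(4),np.hypot(*v).round(4),np.degrees(np.arctan2(v[1],v[0])).round(1))
E
```

```text
pegB [0.5821 0.1998 0.082 ] 0.1075 9.2
pegR [0.4357 0.0811 0.082 ] 0.1091 -111.7
tin [0.4149 0.1695 0.11  ] 0.0625 -168.0
tip [0.3483 0.1628 0.045 ] 0.1292 -171.2
```

The bay is at about -171.3° and the tin at -168° to -171°. The pointer is at about -171.5°, so the error is under 4 mm. I'll lift straight up.

>>> drive_tool --pt "-0.003 0 -0.01 0 0 0 0.38" --pt "-0.003 0 -0.03 0 0 0 0.38" --pt "-0.003 0 -0.06 0 0 0 0.38" --pt "-0.003 0 -0.1 0 0 0 0.38" --pt "-0.003 0 -0.15 0 0 0 0.38" --pt "-0.003 0 -0.21 0 0 0 0.38" --pt "-0.003 0 -0.27 0 0 0 0.38" --pt "-0.003 0 -0.3 0 0 0 0.38"

```text
time: 8.35
eef_pos: [0.4147, 0.2685, 0.2834]
orientation: [[-0.545, 0.839, 0.004], [0.839, 0.545, 0.002], [-0.001, 0.004, -1.0]]
ft_force: [0.7, 0.9, -0.2]
opening: 0.0326
grasp_force: 0.0
```

```bash
python3 - <<'E'
from station import *
import cv2
from h import *
T,S=get_image("top"),get_image("side")
cv2.imwrite("pics/t4.png",np.hstack([cv2.resize(i[:,:,::-1],(400,400),interpolation=cv2.INTER_CUBIC) for i in(T["color"][165:265,155:255],S["color"][195:295,205:305])]))
# tin mouth/hub/pointer in the side view: where the tin on the pointer line should appear
C=np.array([.476,.1825]);u=np.array([-.127,-.019])/.1285
print("ideal rim centre side crop",(proj(S,[*(C+.06*u),.11])-[205,195])*4+[401.5,1.5],"top crop",(proj(T,[*(C+.06*u),.11])-[155,165])*4+1.5)
E
```

```text
ideal rim centre side crop [683.47577086 116.44442724] top crop [189.67418591 248.64148291]
```

View pics/t4.png

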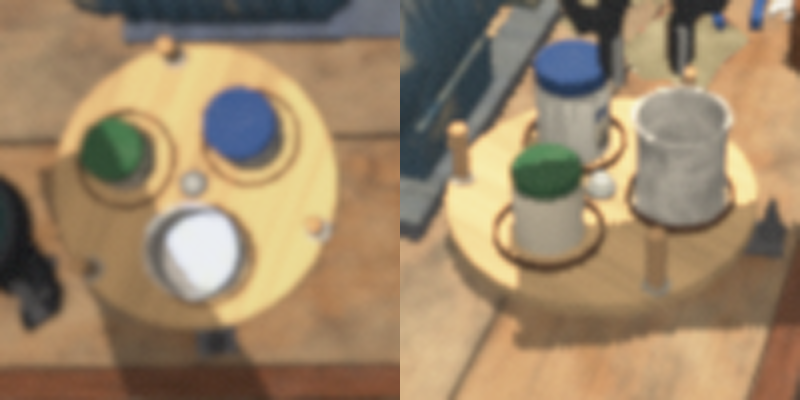

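The rim centre is at (682,116) in the side half against an ideal of (683,116). In the top half it is within about 4 mm. All three containers stand upright, and the hand is clear at z = 0.28. Handing in.

```bash
python3 -c "
from station import *
print(finish_job())"
```

```text
the job is handed in; nothing more can be done
None
```

The open tin stands in line with the pointer, within about 4 mm by my camera measurements against the 10 mm allowed; the hand is clear and the job is handed in, though `finish_job` returned no verdict.

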